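Snap the plaster spatula into the clip rack

ROBOT

A 6-joint arm with a two-finger parallel gripper is mounted at the origin on a cart in front of the work surface, level with it; the furniture and walls round the work are solid. World frame = base frame: x ahead of the robot, y to its left, z up, the work surface at z = 0. Lengths are in m, angles in degrees, forces in N, time in s.
With the tool pointing down it reaches from about 0.325 to 0.775 m from the base axis. Payload 5.5 kg.
Tool frame: the origin (TCP) lies on the centre line of the jaws, within the pads' length; the fingertips stand arm.tip_extent ahead of it and the grasp point (between the pads) lies 11 mm behind it (arm.tip_extent is the distance from the TCP to the fingertips, in m); y points along the fingers, x is the direction in which the jaws open and shut, and the axes are right-handed (so a half turn about y gives the same grasp; the last joint's range is limited). The gripper opens to 88 mm and grips with 3 to 60 N. Pads are 20 mm wide; open, the fingers measure 115 mm over their backs; the gripper's body (75 mm by 178 mm) begins 61 mm behind the grasp point.
Start: joints at [64.704, 5.22, 70.514, -0, 104.267, -3.249], TCP at [0.225, 0.556, 0.231] pointing down, gripper open.
Joint ranges: [-164.24, 164.24], [-49.07, 125.15], [9.68, 141.18], [-86.29, 266.29], [3.28, 154.24], [-151.56, 151.56]. Speed limits (degrees/s): [147.25, 147.25, 172.46, 180, 180, 180].

INTERFACE

Orientations are given as [roll, pitch, yaw] about the fixed x, y, z axes, in that order (R = Rz(yaw) Ry(pitch) Rx(roll)).
In Python, from station import arm gives the robot as it stands.
- The arm moves only by the tool step_arm, never from a script. Its argument "steps" is a list of rows, each an object of numbers: "x", "y", "z": the shift along the tool's x, y, z in cm; "roll": the turn about the tool's y in rad; "claw": the finger opening in cm, from 0 to 8.78. A call has 1 to 10 rows; each row shifts and turns the commanded pose from where the row before left it, along the tool's axes as they then stand; what a row does not reach is not made up. A row lasts 1/8 s, in which the tool goes at most 62.5 mm and 10.7 degrees, less where a joint would pass 70% of its speed; a pose out of reach is approached as far as the arm can. A call with a gripper value outside its range is refused whole. The fingers move at their own pace and stop on an object; "grip_force" is the grip in N (left out, the last holds). Time passes only in rows, so rows that do not move let the fingers close. It gives the time, the measured TCP pose, the force and the opening at its end, in the units of the state.
- arm.sense(): the state, without advancing time (a new reading comes with each control period).
- arm.snapshot(name): name is "scene" or "top" or "wrist"; returns a dict with "color" (480x640x3 uint8, blue, green, red), "fx", "fy", "cx", "cy" (pixels), "rvec" (rotation vector, rad) and "tvec" (3), from world to camera coordinates, as OpenCV has them; the wrist camera has in their place "hand_eye" (4x4, takes a point from camera to tool coordinates, whose origin is the TCP and whose axes are the tool frame's). Camera axes: x right, y down, z forward; pixel columns grow to the right and rows downward; lengths in m; the calibration is good to about 2 mm. A picture is of the moment at which its call begins: read the wrist's pose just before it. There is no depth.
- arm.finish_job(): hands the job in, once; it reports no verdict.
The state is a dict: "time": time; "q": joint angles; "joint_velocities": joint speeds; "joint_efforts": joint torques, N m; "ee_pos": TCP position; "tool_rot": TCP orientation; "wrist_force": force on the tool from outside, world axes, zero at the start; "moment": the same for the moment, N m; "gripper_width": finger opening in m.
Only numpy, scipy, OpenCV 4.12 (cv2) and the standard library are available. Lean on these libraries where they do the work, as an engineer would, in place of code of your own. Each camera call takes 0.05 s, during which the arm holds its last target.

TASK

Put the plaster spatula (brown wooden handle, metal blade) away in the instrument rack: lay its handle along the empty pair of spring clips and press it straight down until both clips have snapped over it and it sits fully home, then let go. Either end may point forward. Leave the green-handled brush and the wax carver where they lie.

Things in the scene. Friction and masses are not known exactly. Their poses are not given: they have to be found in the camera images.
- spatula_handle (a point): Centre of the spatula's brown wooden handle (grip it here), half-way up: 95 mm long along this frame's y axis, 14 mm wide, 14 mm high, lying flat on the bench. The blade is on the -y side, its tip 130 mm from here; the butt is 47 mm away at +y. About 60 g.
- free_clips (a point): Where the handle's centre rests when home: 39 mm above the bench, x along the seat, z up. Spring clips 25 mm before and behind (40 mm gap between for fingers, 23 mm free below this point). Flared mouths 24 mm wide, 22 mm higher, guide it to sprung lips; 4 to 12 N down in all snaps it in. Fixed rack of 3 places, 75 mm apart in y; the others hold a black driver and a metal key.
- ceramic_brush: Brush with a green handle, 168 mm long (along its y axis) and 8 mm thick, lying on the bench; origin under its middle, on the bench. A bystander: not to be moved.
- wax_carver: Thin double-ended metal wax carver, 172 mm long (along its y axis) and 9 mm thick, lying on the bench; origin under its middle, on the bench. A bystander: not to be moved.
Not all that is in view belongs to the job. Of the things that look like the part that bears spatula_handle, take the one that is farthest from the robot's base at the start.

How it is judged:
By the outcome, as a careful person would: the job done as asked, in the order asked, and still so for the second after the job is handed in, with the robot touching nothing.
It also fails if it takes over 32 s, if anything falls off the work surface, if the arm or the gripper's body presses on something with over 40 N, if the wrist force passes 120 N, or if a joint passes its speed limit or range.

## Working session

There is one attempt and no reset: what is moved stays moved. The work goes in short steps, Python scripts to look and compute and a tool call to move; the robot and the scene stay as the last step left them, time stands still between calls to the robot, and variables do not carry over. Pictures are saved under pics/ and viewed, and the job is handed in when it is done.

Besides the shell and the picture viewer there is one more tool, called after "Request:" as a command line: name --argument value ..., lists and objects as JSON in quotes. step_arm: Moves the arm, as the interface text tells. Its arguments: {"type":"object","properties":{"steps":{"type":"array","items":{"type":"object","properties":{"x":{"type":"number"},"y":{"type":"number"},"z":{"type":"number"},"roll":{"type":"number"},"claw":{"type":"number"}}}},"grip_force":{"type":"number"}},"required":["steps"]}

```bash
mkdir -p pics; cat > h.py <<'E'
import numpy as np, cv2
from station import arm
def snap(n,f=None):
    s=arm.snapshot(n)
    if f: cv2.imwrite('pics/'+f,s['color'])
    return s
E
python3 - <<'E'
from h import *
import pickle
print(arm.sense(), arm.tip_extent)
d={n:snap(n,n+'0.png') for n in('scene','top','wrist')}
pickle.dump(d,open('d0.pkl','wb'))
for n in d: print(n,{k:v for k,v in d[n].items() if k!='color'})
E
```

```text
{'time': 0.0, 'q': array([ 6.47045968e+01,  5.26289652e+00,  7.05797473e+01, -1.68691611e-03,
        1.04266784e+02, -3.24759349e+00]), 'joint_velocities': array([ 0.04527029,  0.01825356,  0.01706341,  0.04070531,  0.00876999,
       -0.01575879]), 'joint_efforts': array([-1.45881524e-03, -4.46454298e+01, -4.06441069e+01,  6.97584171e-02,
        2.93873402e-02, -1.58530506e-04]), 'ee_pos': array([0.22511127, 0.5558748 , 0.2295301 ]), 'tool_rot': array([-89.99543387,   0.10934481,  67.95178045]), 'wrist_force': array([-0.08454864, -0.53662917,  0.56969416]), 'moment': array([ 0.06971561,  0.00245604, -0.01833247]), 'gripper_width': 0.08759229021956115} 0.008
scene {'fx': 590.9907216745022, 'fy': 590.9907216745022, 'cx': 324.703891845833, 'cy': 239.3040376295778, 'rvec': array([ 1.95557231,  1.32691106, -0.62871891]), 'tvec': array([-0.12762323, -0.25937213,  1.73155228])}
top {'fx': 456.9503103288883, 'fy': 456.9503103288883, 'cx': 319.9847896740402, 'cy': 234.77518227648952, 'rvec': array([ 2.21992468, -2.16233709,  0.1145631 ]), 'tvec': array([-0.0854432 ,  0.44997892,  0.85773824])}
wrist {'fx': 384.21410202629113, 'fy': 384.21410202629113, 'cx': 310.790912981607, 'cy': 237.42368173102145, 'hand_eye': array([[ 9.99999393e-01,  7.42111967e-04, -8.14933784e-04,
         8.48368442e-04],
       [ 9.86265095e-04, -2.72394680e-01,  9.62185099e-01,
        -1.54420693e-01],
       [ 4.92065449e-04, -9.62185319e-01, -2.72395247e-01,
         7.52444456e-02],
       [ 0.00000000e+00,  0.00000000e+00,  0.00000000e+00,
         1.00000000e+00]])}
```

View pics/scene0.png

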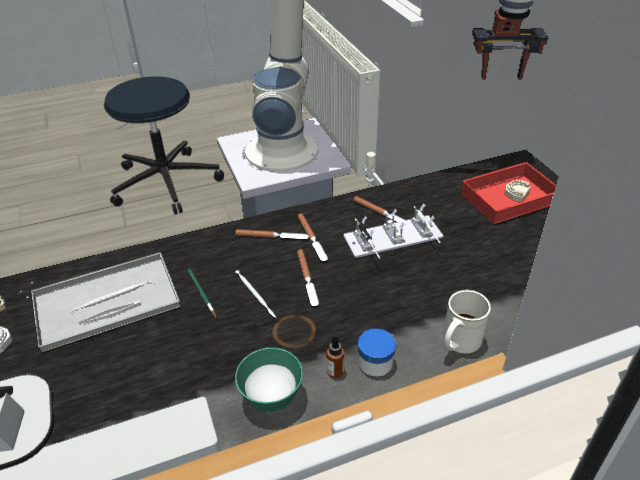

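View pics/top0.png

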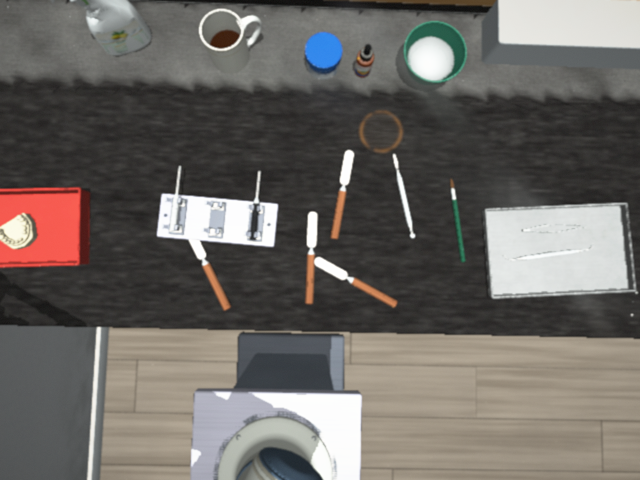

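View pics/wrist0.png

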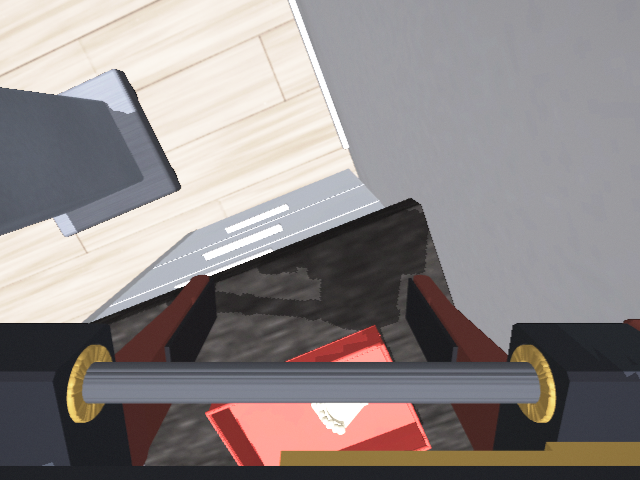

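Spatula candidates by handle pixel in the top view: A (339,214), B (310,275), C (373,291), D (215,285). The free clips look like the middle pair, at about (216,218). Next I'll measure these.

```bash
cat >> h.py <<'E'
def ray(s,uv,T=None):
    uv=np.array(uv,float).reshape(-1,2)
    d=np.c_[(uv[:,0]-s['cx'])/s['fx'],(uv[:,1]-s['cy'])/s['fy'],np.ones(len(uv))]
    if T is None:
        R=cv2.Rodrigues(s['rvec'])[0]; return -R.T@s['tvec'], d@R
    M=T@s['hand_eye']; return M[:3,3], d@M[:3,:3].T
def plane(s,uv,z,T=None):
    o,d=ray(s,uv,T); return o+d*((z-o[2])/d[:,2])[:,None]
def tri(r1,r2):
    (o1,d1),(o2,d2)=r1,r2
    out=[]
    for a,b in zip(d1,d2):
        t=np.linalg.lstsq(np.c_[a,-b],o2-o1,rcond=None)[0]
        p,q=o1+a*t[0],o2+b*t[1]; out.append(np.r_[(p+q)/2,np.linalg.norm(p-q)])
    return np.array(out)
def proj(s,P):
    return cv2.projectPoints(np.array(P,float).reshape(-1,3),s['rvec'],s['tvec'],np.array([[s['fx'],0,s['cx']],[0,s['fy'],s['cy']],[0,0,1]]),None)[0].reshape(-1,2)
def brown(img):
    h=cv2.cvtColor(img,cv2.COLOR_BGR2HSV)
    m=cv2.inRange(h,(3,90,70),(18,255,255))
    n,l,st,c=cv2.connectedComponentsWithStats(m)
    res=[]
    for i in range(1,n):
        if 80<st[i,4]<1500:
            ys,xs=np.where(l==i); r=cv2.minAreaRect(np.c_[xs,ys].astype(np.float32))
            res.append((c[i].round(1),st[i,4],r))
    return res
E
python3 - <<'E'
from h import *
import pickle
d=pickle.load(open('d0.pkl','rb'))
print('base',proj(d['top'],[[0,0,0]]))
for n in('top','scene'):
    print(n)
    for c,a,r in brown(d[n]['color']):
        p=plane(d[n],c,0.007)[0]; print(c,a,np.round(r[1],1),np.round(r[2],1),p.round(4),np.hypot(*p[:2]).round(3))
t=d['top']['color']
a=cv2.resize(t[130:320,140:430],None,fx=2.7,fy=2.7,interpolation=cv2.INTER_CUBIC); cv2.imwrite('pics/c1.png',a)
s=d['scene']['color']
a=cv2.resize(s[180:320,220:460],None,fx=3.3,fy=3.3,interpolation=cv2.INTER_CUBIC); cv2.imwrite('pics/c2.png',a)
E
```

```text
base [[274.46589515 474.49634701]]
top
[443.8   1.5] 440 [  5. 135.] 90.0 [ 0.9381 -0.3148  0.007 ] 0.99
[364.3  60.9] 121 [16.3 12.9] 12.1 [ 0.8065 -0.1542  0.007 ] 0.821
[392.9 137.9] 203 [18.4 39.9] 29.9 [ 0.6501 -0.2139  0.007 ] 0.684
[362.4 133.5] 118 [27.4  7.2] 81.3 [ 0.6571 -0.153   0.007 ] 0.675
[337.9 214.8] 429 [ 8.9 48.3] 10.3 [ 0.4932 -0.1079  0.007 ] 0.505
[ 21.5 231.3] 124 [33.4 40. ] 57.3 [0.4441 0.4982 0.007 ] 0.667
[309.6 279.8] 424 [ 8.7 49.2] 2.3 [ 0.3654 -0.056   0.007 ] 0.37
[216.4 286.9] 461 [50.1  9.4] 63.4 [0.3474 0.1222 0.007 ] 0.368
[374.6 292.6] 435 [49.4  8.9] 28.8 [ 0.3439 -0.1822  0.007 ] 0.389
scene
[368.7 204.6] 199 [32.6  6.3] 26.6 [0.3429 0.1247 0.007 ] 0.365
[305.5 225. ] 164 [26.7  6.5] 60.9 [ 0.3591 -0.0536  0.007 ] 0.363
[254.2 232.7] 250 [38.3  6.6] 3.5 [ 0.3395 -0.1792  0.007 ] 0.384
[303.2 263. ] 200 [29.3  7. ] 74.1 [ 0.4866 -0.1052  0.007 ] 0.498
[279.6 330. ] 149 [17.1 30.9] 15.4 [ 0.657  -0.2172  0.007 ] 0.692
[310.  326.5] 100 [25.6 10.2] 73.1 [ 0.6714 -0.1566  0.007 ] 0.689
[334.5 355.6] 108 [15. 17.] 90.0 [ 0.7591 -0.1381  0.007 ] 0.772
```

View pics/c1.png

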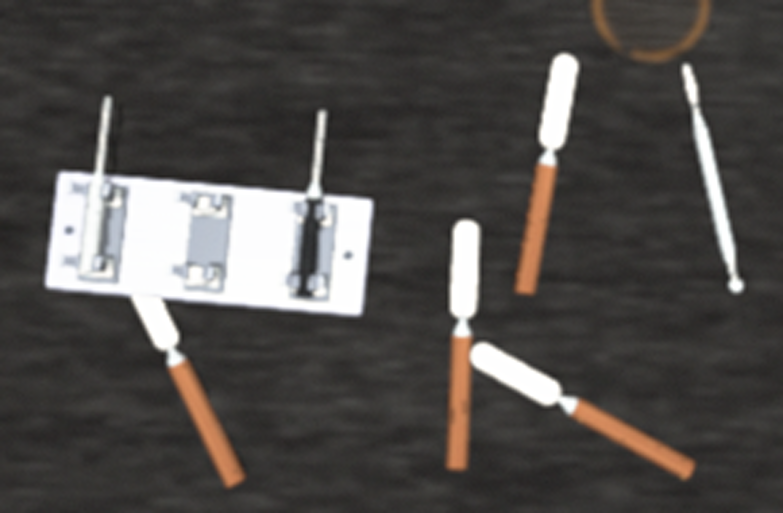

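View pics/c2.png

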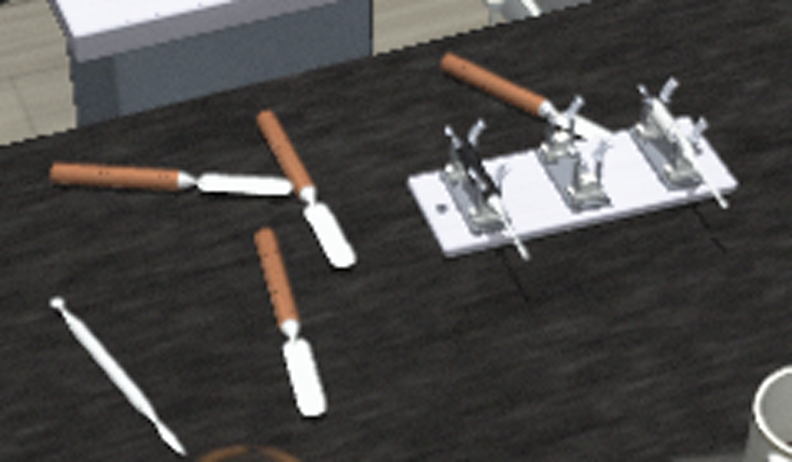

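```bash
python3 - <<'E'
from h import *
import pickle
d=pickle.load(open('d0.pkl','rb'))
R={}
for n,c0 in(('top',(338,215)),('scene',(303,263))):
    c,a,r=min(brown(d[n]['color']),key=lambda q:np.hypot(*(q[0]-c0)))
    b=cv2.boxPoints(r); b=b[np.argsort(b[:,1])]
    R[n]=np.array([b[:2].mean(0),b[2:].mean(0),c]); print(n,R[n])
T=tri(ray(d['top'],R['top'][[0,1,2]]),ray(d['scene'],R['scene'][[1,0,2]]))
print('blade end, butt, centroid',T.round(4)); print(np.linalg.norm(T[0,:3]-T[1,:3]),np.degrees(np.arctan2(*(T[0]-T[1])[[1,0]])))
# rack plate: bright corners top
t=d['top']['color'];s=d['scene']['color']
cv2.imwrite('pics/rt.png',cv2.resize(t[155:260,150:290],None,fx=5.7,fy=5.7,interpolation=cv2.INTER_CUBIC))
cv2.imwrite('pics/rs.png',cv2.resize(s[195:265,335:450],None,fx=6.9,fy=6.9,interpolation=cv2.INTER_CUBIC))
E
```

```text
top [[342.23199463 191.22401428]
 [333.59197998 238.7440033 ]
 [337.9        214.8       ]]
scene [[299.1980896  248.94342041]
 [307.23580933 277.07550049]
 [303.2        263.        ]]
blade end, butt, centroid [[ 5.391e-01 -1.146e-01  1.290e-02  7.000e-04]
 [ 4.455e-01 -1.001e-01  1.460e-02  0.000e+00]
 [ 4.925e-01 -1.073e-01  1.280e-02  4.000e-04]]
0.09471336311041184 -8.812761936554953
```

View pics/rt.png

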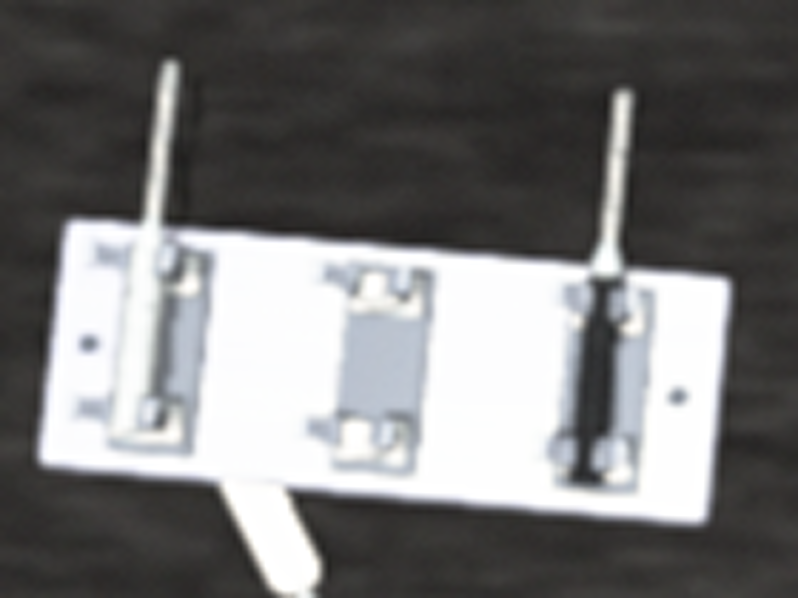

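View pics/rs.png

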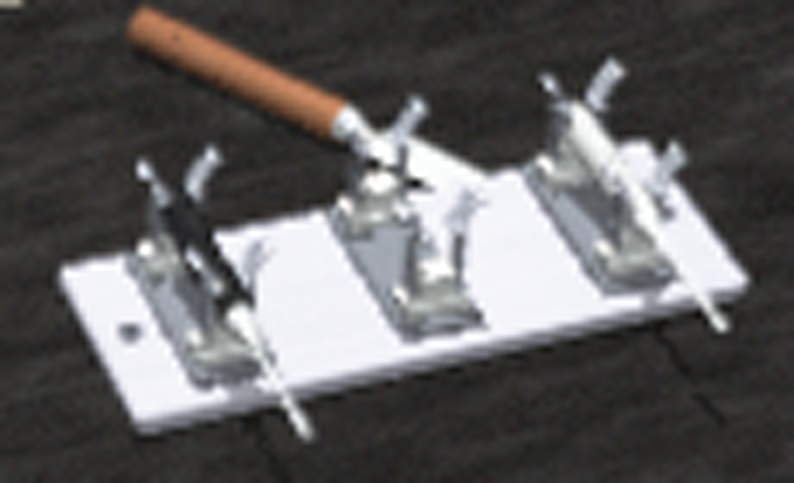

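```bash
cat >> h.py <<'E'
from scipy.spatial.transform import Rotation as Ro
def pose(s=None):
    s=s or arm.sense(); T=np.eye(4)
    T[:3,:3]=Ro.from_euler('xyz',s['tool_rot'],degrees=True).as_matrix(); T[:3,3]=s['ee_pos']; return T
def delta(target,yaw):  # target TCP, desired tool-x yaw (deg); shift in present tool axes, then roll
    T=pose(); d=T[:3,:3].T@(np.array(target)-T[:3,3])*100
    y=np.degrees(np.arctan2(T[1,0],T[0,0])); r=-np.radians((yaw-y+180)%360-180)
    print('shift cm (present axes)',d.round(2),'roll rad',r.round(3),'rows>=',(np.linalg.norm(d)/6.25).round(1))
E
python3 - <<'E'
from h import *
import pickle
d=pickle.load(open('d0.pkl','rb'))
c=np.array([[70,222],[730,278],[707,522],[40,465]])/5.7+[150,155]
P=plane(d['top'],c,.006); print(P.round(4)); print('edge yaws',[np.degrees(np.arctan2(*(P[i]-P[j])[[1,0]])).round(2) for i,j in((0,3),(1,2),(0,1),(3,2))])
print('sizes',np.linalg.norm(P[0]-P[1]),np.linalg.norm(P[0]-P[3]), 'centre',P.mean(0))
cs=np.array([[62,270],[140,430],[745,285],[650,145]])/6.9+[335,195]
Q=plane(d['scene'],cs,.006); print('scene',Q.round(4), tri(ray(d['top'],c[[1,0,3]]),ray(d['scene'],cs[[1,2,3]])).round(4))
delta([P.mean(0)[0]+.075,P.mean(0)[1],.21],85)
E
```

```text
[[0.5244 0.2349 0.006 ]
 [0.5117 0.0096 0.006 ]
 [0.4278 0.0146 0.006 ]
 [0.4411 0.2406 0.006 ]]
edge yaws [np.float64(-3.9), np.float64(-3.46), np.float64(86.76), np.float64(86.63)]
sizes 0.22572053610654286 0.08356103780106135 centre [0.47623311 0.12492691 0.006     ]
scene [[0.4263 0.0211 0.006 ]
 [0.513  0.0132 0.006 ]
 [0.524  0.2376 0.006 ]
 [0.4423 0.2454 0.006 ]] [[0.5124 0.0114 0.0057 0.0038]
 [0.5247 0.2358 0.0067 0.0023]
 [0.4418 0.2431 0.0054 0.0047]]
shift cm (present axes) [-27.7    2.02 -46.4 ] roll rad -0.298 rows>= 8.7
```

Request:
step_arm --steps '[{"x": -2.77, "y": 0.2, "z": -4.64}, {"x": -2.77, "y": 0.2, "z": -4.64}, {"x": -2.77, "y": 0.2, "z": -4.64}, {"x": -2.77, "y": 0.2, "z": -4.64}, {"x": -2.77, "y": 0.2, "z": -4.64}, {"x": -2.77, "y": 0.2, "z": -4.64}, {"x": -2.77, "y": 0.2, "z": -4.64}, {"x": -2.77, "y": 0.2, "z": -4.64}, {"x": -2.77, "y": 0.2, "z": -4.64}, {"x": -2.77, "y": 0.2, "z": -4.64}]'

```text
$.steps[0]: bad value
```

Request:
step_arm --steps '[{"roll": -0.15}, {"roll": -0.15}, {}]'

```text
$.steps[0]: bad value
```

```bash
python3 - <<'E'
from h import *
import pickle
T=pose(); s=snap('wrist','w1.png'); pickle.dump((T,s),open('w1.pkl','wb')); print(T.round(4), arm.sense()['time'])
E
```

```text
[[ 3.754e-01 -6.000e-04 -9.269e-01  2.252e-01]
 [ 9.269e-01 -1.400e-03  3.754e-01  5.559e-01]
 [-1.600e-03 -1.000e+00  1.000e-04  2.297e-01]
 [ 0.000e+00  0.000e+00  0.000e+00  1.000e+00]] 0.2
```

View pics/w1.png

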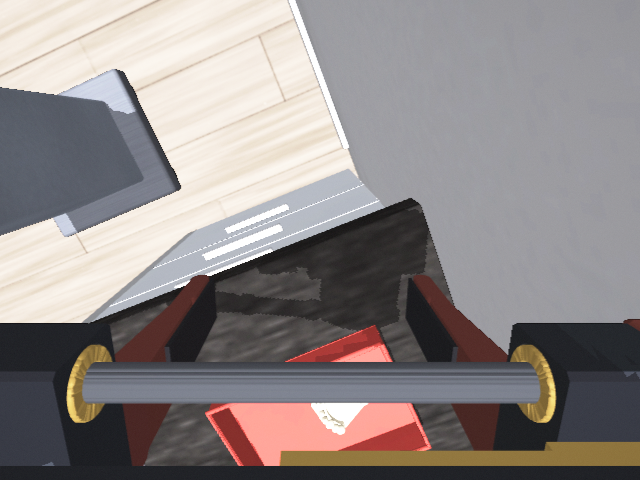

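The call was refused, so each row probably needs all five fields.

Request:
step_arm --steps '[{"x": -2.77, "y": 0.2, "z": -4.64, "roll": 0, "claw": 8.7}, {"x": -2.77, "y": 0.2, "z": -4.64, "roll": 0, "claw": 8.7}, {"x": -2.77, "y": 0.2, "z": -4.64, "roll": 0, "claw": 8.7}, {"x": -2.77, "y": 0.2, "z": -4.64, "roll": 0, "claw": 8.7}, {"x": -2.77, "y": 0.2, "z": -4.64, "roll": 0, "claw": 8.7}, {"x": -2.77, "y": 0.2, "z": -4.64, "roll": 0, "claw": 8.7}, {"x": -2.77, "y": 0.2, "z": -4.64, "roll": 0, "claw": 8.7}, {"x": -2.77, "y": 0.2, "z": -4.64, "roll": 0, "claw": 8.7}, {"x": -2.77, "y": 0.2, "z": -4.64, "roll": 0, "claw": 8.7}, {"x": -2.77, "y": 0.2, "z": -4.64, "roll": 0, "claw": 8.7}]'

```text
time: 1.45
ee_pos: [0.5521, 0.1236, 0.2105]
tool_rot: [-90.0, -0.0, 67.9]
wrist_force: [0.4, -0.3, 0.6]
gripper_width: 0.0869
```

Request:
step_arm --steps '[{"x": 0, "y": 0, "z": 0, "roll": -0.15, "claw": 8.7}, {"x": 0, "y": 0, "z": 0, "roll": -0.15, "claw": 8.7}, {"x": 0, "y": 0, "z": 0, "roll": 0, "claw": 8.7}]'

```text
time: 1.82
ee_pos: [0.5513, 0.125, 0.2104]
tool_rot: [-90.0, 0.0, 85.0]
wrist_force: [0.3, -0.3, 0.5]
gripper_width: 0.0867
```

```bash
python3 - <<'E'
from h import *
import pickle
T=pose(); s=snap('wrist','w2.png'); pickle.dump((T,s),open('w2.pkl','wb')); print(T.round(4), arm.sense()['time'])
E
```

```text
[[ 8.640e-02 -5.000e-04 -9.963e-01  5.513e-01]
 [ 9.963e-01 -1.000e-04  8.640e-02  1.250e-01]
 [-1.000e-04 -1.000e+00  5.000e-04  2.104e-01]
 [ 0.000e+00  0.000e+00  0.000e+00  1.000e+00]] 1.875
```

View pics/w2.png

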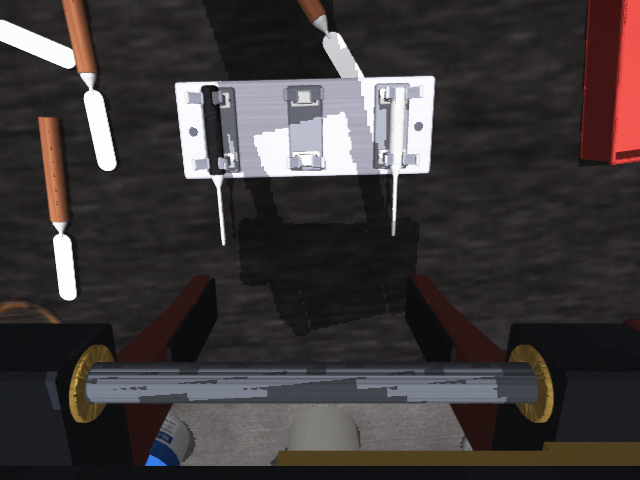

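The wrist view shows the empty middle clips at about (305,127), with the driver at (213,127) and the key at (393,127). The target spatula is at (55,190). I'll zoom in and take a second, lower view of the clips.

Request:
step_arm --steps '[{"x": 0, "y": 3, "z": 2, "roll": 0.03, "claw": 8.7}, {"x": 0, "y": 3, "z": 0, "roll": 0, "claw": 8.7}, {"x": 0, "y": 0, "z": 0, "roll": 0, "claw": 8.7}]'

```text
time: 2.25
ee_pos: [0.5298, 0.1269, 0.148]
tool_rot: [-89.7, 0.1, 83.3]
wrist_force: [-0.8, -0.1, -0.7]
gripper_width: 0.0866
```

```bash
python3 - <<'E'
from h import *
import pickle
T=pose(); s=snap('wrist','w3.png'); pickle.dump((T,s),open('w3.pkl','wb')); print(T.round(4), arm.sense()['time'])
a=pickle.load(open('w2.pkl','rb'))[1]['color'][70:190,260:360]
cv2.imwrite('pics/c3.png',cv2.resize(a,None,fx=5,fy=5,interpolation=cv2.INTER_CUBIC))
E
```

```text
[[ 1.162e-01 -4.900e-03 -9.932e-01  5.298e-01]
 [ 9.932e-01 -9.000e-04  1.162e-01  1.269e-01]
 [-1.500e-03 -1.000e+00  4.700e-03  1.480e-01]
 [ 0.000e+00  0.000e+00  0.000e+00  1.000e+00]] 2.3
```

View pics/w3.png

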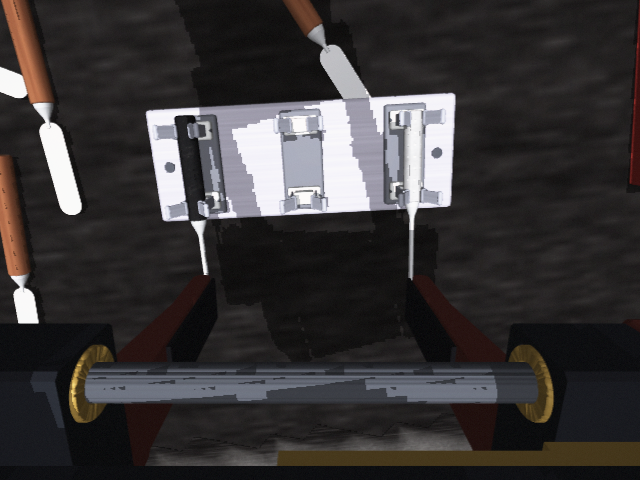

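View pics/c3.png

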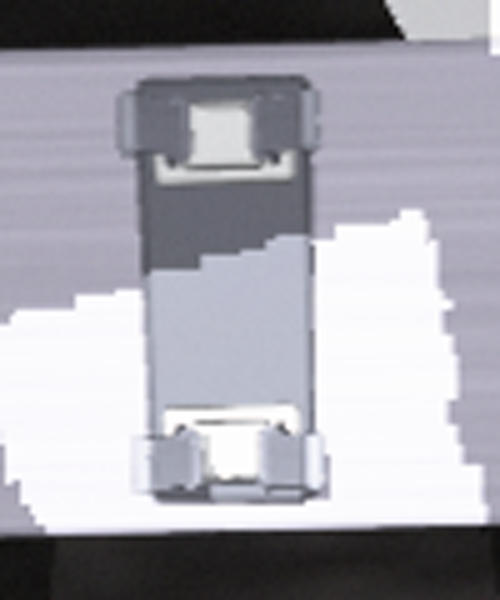

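```bash
python3 - <<'E'
from h import *
import pickle
a=pickle.load(open('w3.pkl','rb'))[1]['color'][100:220,250:350]
cv2.imwrite('pics/c4.png',cv2.resize(a,None,fx=5,fy=5,interpolation=cv2.INTER_CUBIC))
E
```

```text
(no output)
```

View pics/c4.png

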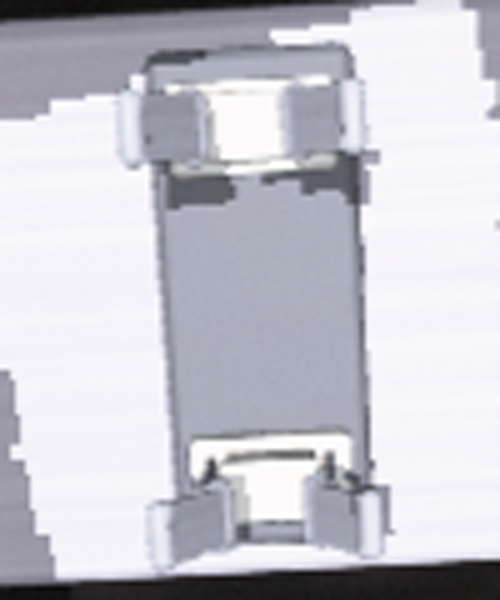

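```bash
python3 - <<'E'
from h import *
import pickle
T2,s2=pickle.load(open('w2.pkl','rb'));T3,s3=pickle.load(open('w3.pkl','rb'))
f=lambda l,o:np.array(l)/5+o
A=f([[219,120],[231,464],[118,121],[320,120],[135,462],[327,465]],[260,70]);B=f([[242,122],[267,528],[120,126],[364,118],[150,535],[384,520]],[250,100])
P=tri(ray(s2,A,T2),ray(s3,B,T3)); print(P.round(4))
for s,uv,T in((s2,A,T2),(s3,B,T3)):
    q=plane(s,uv[:2],.061,T); print(q.round(4),q.mean(0).round(4),np.degrees(np.arctan2(*(q[1]-q[0])[[1,0]])).round(2),np.linalg.norm(q[1]-q[0]).round(4))
# spatula from w2
r=[q for q in brown(s2['color']) if abs(q[0][0]-55)<15 and 150<q[0][1]<230]
for c,a,rr in r:
    b=cv2.boxPoints(rr); b=b[np.argsort(b[:,1])]
    e=np.array([b[:2].mean(0),b[2:].mean(0)]); p=plane(s2,e,.010,T2); print('spat w2',e,p.round(4),p.mean(0),np.degrees(np.arctan2(*(p[1]-p[0])[[1,0]])),np.linalg.norm(p[1]-p[0]))
E
```

```text
[[4.517e-01 1.292e-01 6.370e-02 1.000e-04]
 [5.020e-01 1.262e-01 5.790e-02 3.000e-04]
 [4.503e-01 1.143e-01 6.040e-02 3.000e-04]
 [4.529e-01 1.439e-01 6.390e-02 2.000e-04]
 [4.998e-01 1.118e-01 6.510e-02 2.000e-04]
 [5.041e-01 1.415e-01 5.020e-02 3.000e-04]]
[[0.4514 0.1292 0.061 ]
 [0.5017 0.1264 0.061 ]] [0.4766 0.1278 0.061 ] -3.09 0.0504
[[0.4516 0.1292 0.061 ]
 [0.5013 0.1262 0.061 ]] [0.4765 0.1277 0.061 ] -3.47 0.0498
```

```bash
python3 - <<'E'
from h import *
delta([.565,-.107,.148],80.5)
E
```

```text
shift cm (present axes) [-22.85   0.21  -6.11] roll rad 0.05 rows>= 3.8
```

Request:
step_arm --steps '[{"x": -4.57, "y": 0, "z": -1.2, "roll": 0, "claw": 3}, {"x": -4.57, "y": 0, "z": -1.2, "roll": 0, "claw": 3}, {"x": -4.57, "y": 0, "z": -1.2, "roll": 0, "claw": 3}, {"x": -4.57, "y": 0, "z": -1.2, "roll": 0, "claw": 3}, {"x": -4.57, "y": 0, "z": -1.2, "roll": 0.05, "claw": 3}, {"x": 0, "y": 0, "z": 0, "roll": 0, "claw": 3}, {"x": 0, "y": 0, "z": 0, "roll": 0, "claw": 3}]'

```text
time: 3.18
ee_pos: [0.5654, -0.1067, 0.152]
tool_rot: [-90.1, -0.0, 80.5]
wrist_force: [-0.1, 0.5, -0.8]
gripper_width: 0.0298
```

```bash
python3 - <<'E'
from h import *
import pickle
T=pose(); s=snap('wrist','w4.png'); pickle.dump((T,s),open('w4.pkl','wb')); print(T.round(4), arm.sense()['time'])
h=cv2.cvtColor(s['color'],cv2.COLOR_BGR2HSV)
print(h[130,310],[(c,a,np.round(r[1]),r[2]) for c,a,r in brown(s['color'])])
E
```

```text
[[ 1.646e-01  1.700e-03 -9.864e-01  5.654e-01]
 [ 9.864e-01  1.000e-04  1.646e-01 -1.067e-01]
 [ 4.000e-04 -1.000e+00 -1.600e-03  1.520e-01]
 [ 0.000e+00  0.000e+00  0.000e+00  1.000e+00]] 3.225
[ 0 18 28] [(array([ 41.6, 263.1]), np.int32(152), array([25.,  8.]), 63.43495178222656), (array([217.5, 309.6]), np.int32(401), array([13., 53.]), 67.93209838867188), (array([280.5, 346.2]), np.int32(238), array([35., 10.]), 90.0)]
```

View pics/w4.png

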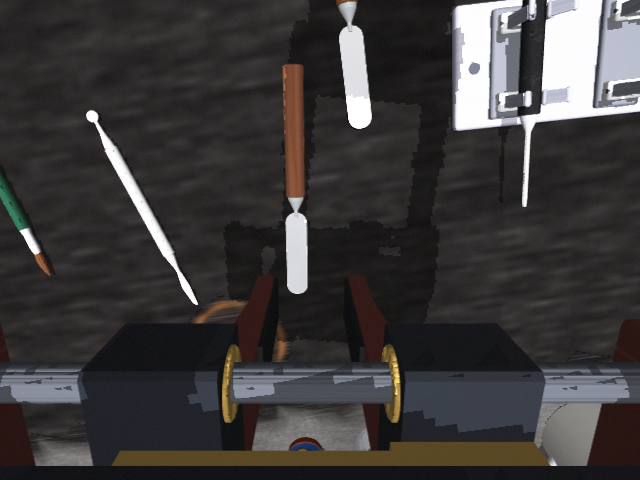

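The target's handle centre is at (294,131) in this view. Spatula B's blade tip is close by, at (359,125). I'll triangulate with w2.

```bash
python3 - <<'E'
from h import *
import pickle
E={}
S={}
for n,box in(('w4',(260,50,330,215)),('w2',(30,105,80,235))):
    T,s=pickle.load(open(n+'.pkl','rb'));S[n]=(T,s)
    x0,y0,x1,y1=box; i=s['color'][y0:y1,x0:x1]; h=cv2.cvtColor(i,cv2.COLOR_BGR2HSV)
    m=cv2.inRange(h,(0,85,60),(20,255,255)); k,l,st,c=cv2.connectedComponentsWithStats(m); j=1+st[1:,4].argmax()
    ys,xs=np.where(l==j); r=cv2.minAreaRect(np.c_[xs+x0,ys+y0].astype(np.float32)); b=cv2.boxPoints(r); b=b[np.argsort(b[:,1])]
    E[n]=np.array([b[:2].mean(0),b[2:].mean(0),b.mean(0)]); print(n,st[j,4],np.round(r[1],1),E[n].round(1).tolist())
    p=plane(s,E[n],.009,T); print(p.round(4),np.degrees(np.arctan2(*(p[1]-p[0])[[1,0]])),np.linalg.norm(p[1]-p[0]))
print(tri(ray(S['w4'][1],E['w4'],S['w4'][0]),ray(S['w2'][1],E['w2'],S['w2'][0])).round(4))
T,s=S['w4']; print('B tip',plane(s,[[359,128],[345,120],[372,120]],.003,T).round(4))
E
```

```text
w4 2627 [132.5  20.3] [[291.79998779296875, 63.79999923706055], [295.3999938964844, 196.1999969482422], [293.6000061035156, 130.0]]
[[ 0.4455 -0.0997  0.009 ]
 [ 0.5397 -0.1138  0.009 ]
 [ 0.4905 -0.1064  0.009 ]] -8.538219323382803 0.09523623113776533
w2 2020 [107.   20.1] [[47.0, 115.19999694824219], [58.099998474121094, 221.60000610351562], [52.5, 168.39999389648438]]
[[ 0.4451 -0.0991  0.009 ]
 [ 0.5407 -0.1148  0.009 ]
 [ 0.4911 -0.1066  0.009 ]] -9.334209294355071 0.09688801376281912
[[ 4.452e-01 -9.970e-02  7.900e-03  4.000e-04]
 [ 5.399e-01 -1.137e-01  1.050e-02  9.000e-04]
 [ 4.908e-01 -1.064e-01  9.400e-03  6.000e-04]]
B tip [[ 0.4972 -0.0575  0.003 ]
 [ 0.4897 -0.0671  0.003 ]
 [ 0.493  -0.047   0.003 ]]
```

```bash
python3 - <<'E'
from h import *
delta([.4926,-.1067,.04],81.4)
E
```

```text
shift cm (present axes) [-1.25 11.17  7.18] roll rad -0.014 rows>= 2.1
```

Request:
step_arm --steps '[{"x": -0.62, "y": 2, "z": 3.6, "roll": 0, "claw": 3}, {"x": -0.62, "y": 3, "z": 3.58, "roll": -0.014, "claw": 3}, {"x": 0, "y": 3.5, "z": 0, "roll": 0, "claw": 3}, {"x": 0, "y": 2.7, "z": 0, "roll": 0, "claw": 3}, {"x": 0, "y": 0, "z": 0, "roll": 0, "claw": 3}, {"x": 0, "y": 0, "z": 0, "roll": 0, "claw": 3}]'

```text
time: 3.98
ee_pos: [0.4928, -0.1069, 0.0403]
tool_rot: [-90.1, 0.0, 81.4]
wrist_force: [0.5, -0.0, 1.3]
gripper_width: 0.03
```

```bash
python3 - <<'E'
from h import *
print(pose()[:3,3]); delta([.4926,-.1067,.010],81.4); snap('wrist','w5.png')
E
```

```text
[ 0.49282471 -0.106878    0.04027443]
shift cm (present axes) [0.01 3.03 0.03] roll rad 0.001 rows>= 0.5
```

View pics/w5.png

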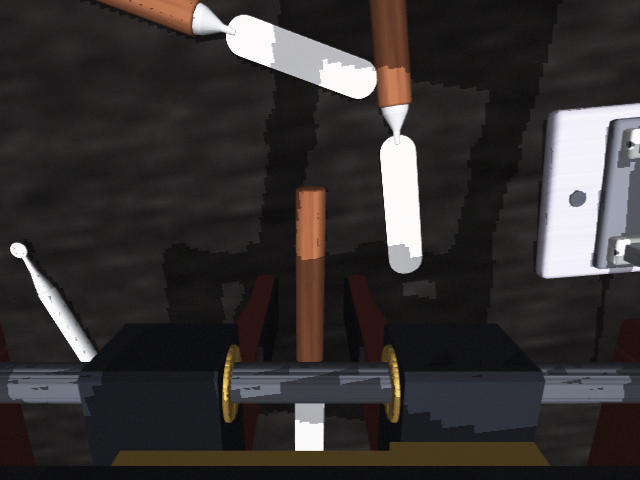

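The handle at (311,275) is centred between the fingers, and B's blade is clear of them. I'll descend and grip.

Request:
step_arm --steps '[{"x": 0, "y": 1.5, "z": 0, "roll": 0, "claw": 3}, {"x": 0, "y": 1.0, "z": 0, "roll": 0, "claw": 3}, {"x": 0, "y": 0.5, "z": 0, "roll": 0, "claw": 3}, {"x": 0, "y": 0, "z": 0, "roll": 0, "claw": 3}, {"x": 0, "y": 0, "z": 0, "roll": 0, "claw": 1}, {"x": 0, "y": 0, "z": 0, "roll": 0, "claw": 0.5}, {"x": 0, "y": 0, "z": 0, "roll": 0, "claw": 0.5}, {"x": 0, "y": 0, "z": 0, "roll": 0, "claw": 0.5}]' --grip_force 45

```text
time: 5.03
ee_pos: [0.4919, -0.1074, 0.0085]
tool_rot: [-90.0, -0.0, 81.4]
wrist_force: [0.1, 0.6, -0.8]
gripper_width: 0.0141
```

Request:
step_arm --steps '[{"x": 0, "y": -2, "z": 0, "roll": 0, "claw": 0.5}, {"x": 0, "y": -4, "z": 0, "roll": 0, "claw": 0.5}, {"x": 0, "y": -4, "z": 0, "roll": 0, "claw": 0.5}, {"x": 0, "y": -2, "z": 0, "roll": 0, "claw": 0.5}, {"x": 0, "y": 0, "z": 0, "roll": 0, "claw": 0.5}]'

```text
time: 5.65
ee_pos: [0.4927, -0.1076, 0.1298]
tool_rot: [-90.2, 0.0, 81.4]
wrist_force: [-0.4, 0.4, -0.9]
gripper_width: 0.0142
```

```bash
python3 - <<'E'
from h import *
delta([.476,.1277,.125],86.7)
E
```

```text
shift cm (present axes) [23.01  0.46  5.19] roll rad -0.093 rows>= 3.8
```

Request:
step_arm --steps '[{"x": 2, "y": 0, "z": 0.45, "roll": 0, "claw": 0.5}, {"x": 4, "y": 0, "z": 0.9, "roll": 0, "claw": 0.5}, {"x": 4.25, "y": 0, "z": 0.96, "roll": 0, "claw": 0.5}, {"x": 4.25, "y": 0, "z": 0.96, "roll": 0, "claw": 0.5}, {"x": 4.25, "y": 0, "z": 0.96, "roll": 0, "claw": 0.5}, {"x": 3, "y": 0, "z": 0.67, "roll": 0, "claw": 0.5}, {"x": 1.26, "y": 0, "z": 0.29, "roll": -0.093, "claw": 0.5}, {"x": 0, "y": 0, "z": 0, "roll": 0, "claw": 0.5}, {"x": 0, "y": 0, "z": 0, "roll": 0, "claw": 0.5}]'

```text
time: 6.78
ee_pos: [0.4748, 0.1273, 0.1273]
tool_rot: [-89.9, 0.0, 86.6]
wrist_force: [0.8, 0.2, -0.7]
gripper_width: 0.0137
```

```bash
python3 - <<'E'
from h import *
import pickle
T=pose(); s=snap('wrist','w6.png'); pickle.dump((T,s),open('w6.pkl','wb')); print(T[:3,3]); delta([.476,.1277,.078],86.7)
t=snap('scene'); cv2.imwrite('pics/s6.png',cv2.resize(t['color'][150:290,300:480],None,fx=4,fy=4,interpolation=cv2.INTER_CUBIC))
E
```

```text
[0.47479778 0.12729207 0.12730388]
shift cm (present axes) [ 0.06  4.97 -0.11] roll rad -0.002 rows>= 0.8
```

View pics/w6.png

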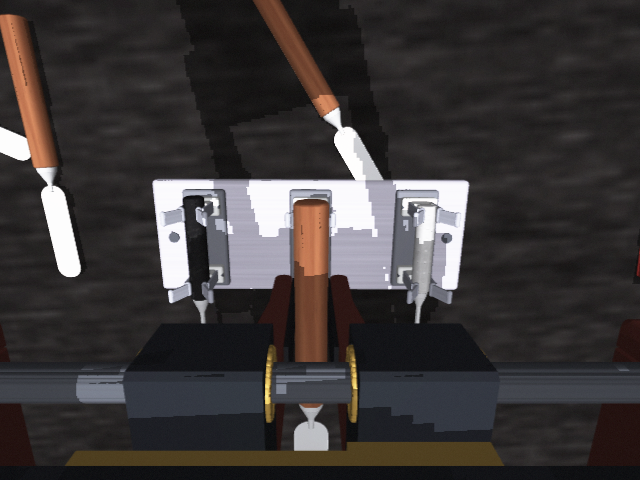

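View pics/s6.png

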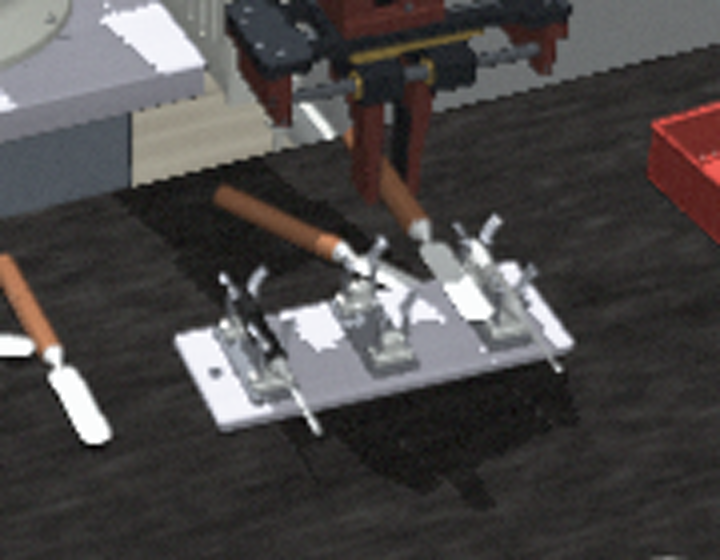

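```bash
python3 - <<'E'
from h import *
import pickle
T,s=pickle.load(open('w6.pkl','rb'))
m=cv2.inRange(cv2.cvtColor(s['color'][190:275,285:345],cv2.COLOR_BGR2HSV),(0,85,60),(20,255,255))
for r in(15,30,50,70):
    xs=np.where(m[r])[0]+285; print(190+r,xs.min(),xs.max(), plane(s,[[(xs.min()+xs.max())/2,190+r]],.127,T).round(4))
print(190+np.where(m.any(1))[0].min())
b=plane(s,[[311,201]],.127,T)[0]; print('butt expected', T[:3,3]+np.array([.0008,0,0])-.047*np.array([np.cos(.0576),-np.sin(.0576),0]),b)
E
```

```text
205 294 328 [[0.43   0.1309 0.127 ]]
220 294 328 [[0.4363 0.1306 0.127 ]]
240 294 328 [[0.4449 0.1301 0.127 ]]
260 294 327 [[0.4537 0.1293 0.127 ]]
199
butt expected [0.42867572 0.12999778 0.12730388] [0.42833458 0.13102928 0.127     ]
```

Request:
step_arm --steps '[{"x": 0.03, "y": 2, "z": -0.1, "roll": 0, "claw": 0.5}, {"x": 0, "y": 2, "z": 0, "roll": 0, "claw": 0.5}, {"x": 0, "y": 1, "z": 0, "roll": 0, "claw": 0.5}, {"x": 0, "y": 0, "z": 0, "roll": 0, "claw": 0.5}, {"x": 0, "y": 0, "z": 0, "roll": 0, "claw": 0.5}]'

```text
time: 7.5
ee_pos: [0.4765, 0.1282, 0.0791]
tool_rot: [-90.0, -0.0, 86.7]
wrist_force: [0.0, -0.1, -0.0]
gripper_width: 0.0145
```

```bash
python3 - <<'E'
from h import *
delta([.476,.1277,.0405],86.7)
snap('wrist','w7.png')
t=snap('scene'); cv2.imwrite('pics/s7.png',cv2.resize(t['color'][150:290,300:480],None,fx=4,fy=4,interpolation=cv2.INTER_CUBIC))
E
```

```text
shift cm (present axes) [-0.05  3.86  0.05] roll rad -0.0 rows>= 0.6
```

View pics/w7.png

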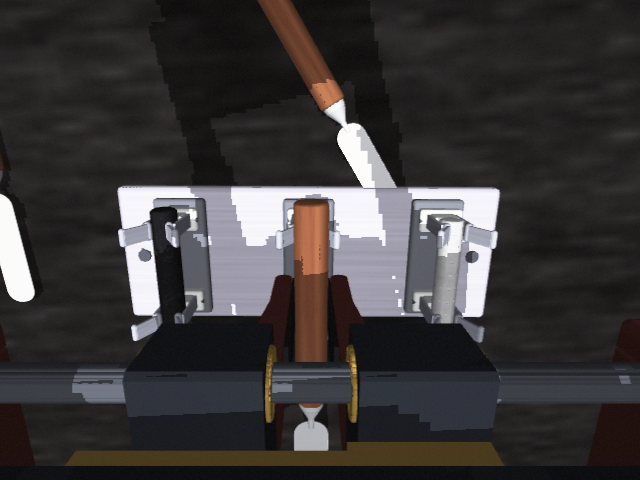

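View pics/s7.png

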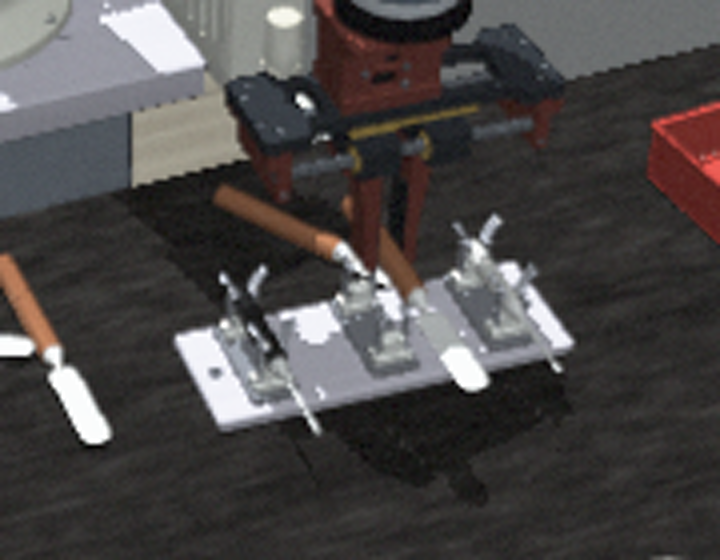

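The clip flares (277 to 340) straddle the handle (294 to 328) about centrally. I'll lower it slowly while watching the force.

Request:
step_arm --steps '[{"x": -0.03, "y": 0.7, "z": 0.03, "roll": 0, "claw": 0.5}, {"x": 0, "y": 0.6, "z": 0, "roll": 0, "claw": 0.5}, {"x": 0, "y": 0.5, "z": 0, "roll": 0, "claw": 0.5}, {"x": 0, "y": 0, "z": 0, "roll": 0, "claw": 0.5}]' --grip_force 60

```text
time: 8.1
ee_pos: [0.4757, 0.1276, 0.0601]
tool_rot: [-90.0, 0.0, 86.7]
wrist_force: [-0.6, -1.8, -0.0]
gripper_width: 0.0139
```

Request:
step_arm --steps '[{"x": 0, "y": 0.5, "z": 0, "roll": 0, "claw": 0.5}, {"x": 0, "y": 0.4, "z": 0, "roll": 0, "claw": 0.5}, {"x": 0, "y": 0, "z": 0, "roll": 0, "claw": 0.5}]'

```text
time: 8.48
ee_pos: [0.4759, 0.1278, 0.0513]
tool_rot: [-90.0, 0.0, 86.7]
wrist_force: [1.4, -1.7, -0.4]
gripper_width: 0.0138
```

Request:
step_arm --steps '[{"x": 0, "y": 0.4, "z": 0, "roll": 0, "claw": 0.5}, {"x": 0, "y": 0.4, "z": 0, "roll": 0, "claw": 0.5}, {"x": 0, "y": 0, "z": 0, "roll": 0, "claw": 0.5}]'

```text
time: 8.85
ee_pos: [0.4755, 0.1277, 0.0427]
tool_rot: [-89.9, 0.0, 86.7]
wrist_force: [0.7, -0.5, -1.7]
gripper_width: 0.0138
```

Request:
step_arm --steps '[{"x": 0, "y": 0.2, "z": 0, "roll": 0, "claw": 0.5}, {"x": 0, "y": 0, "z": 0, "roll": 0, "claw": 0.5}, {"x": 0, "y": 0, "z": 0, "roll": 0, "claw": 0.5}]'

```text
time: 9.22
ee_pos: [0.4753, 0.1277, 0.0407]
tool_rot: [-89.9, 0.0, 86.7]
wrist_force: [0.5, -1.3, -6.3]
gripper_width: 0.0137
```

```bash
python3 - <<'E'
from h import *
print([arm.sense()[k] for k in('wrist_force','moment','ee_pos')])
snap('wrist','w8.png')
t=snap('scene'); cv2.imwrite('pics/s8.png',cv2.resize(t['color'][150:290,300:480],None,fx=4,fy=4,interpolation=cv2.INTER_CUBIC))
E
```

```text
[array([ 0.51224643, -1.33876473, -6.31813479]), array([-0.17962897, -0.05863931, -0.0238209 ]), array([0.4753445 , 0.12768672, 0.04073939])]
```

View pics/w8.png

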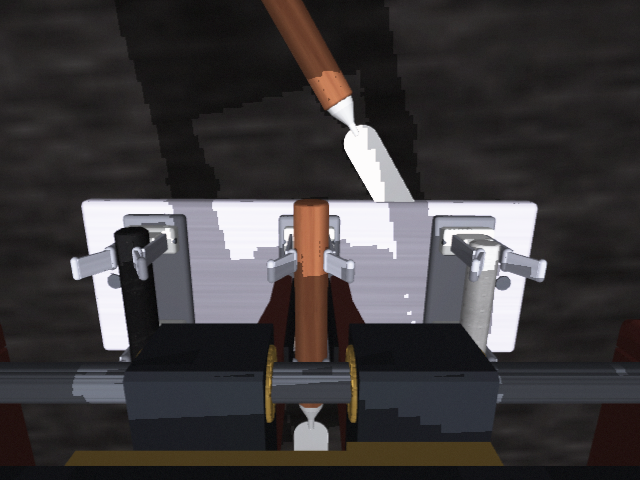

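View pics/s8.png

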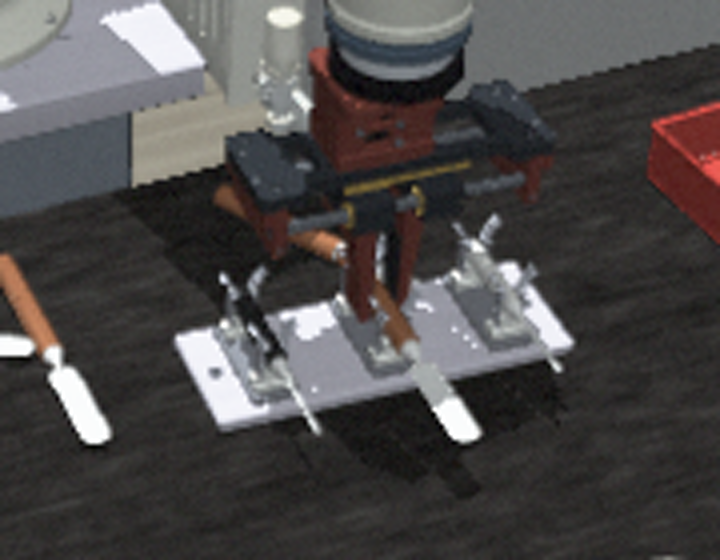

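The force on the tool is −6 N, so the clips are past their snap and pulling the handle down. It isn't bottomed yet, so I'll continue in small steps until there's an upward reaction.

Request:
step_arm --steps '[{"x": 0, "y": 0.1, "z": 0, "roll": 0, "claw": 0.5}, {"x": 0, "y": 0, "z": 0, "roll": 0, "claw": 0.5}]'

```text
time: 9.57
ee_pos: [0.4757, 0.1276, 0.0406]
tool_rot: [-90.0, 0.0, 86.7]
wrist_force: [-1.7, -2.3, -3.5]
gripper_width: 0.0141
```

Request:
step_arm --steps '[{"x": 0, "y": 0.1, "z": 0, "roll": 0, "claw": 0.5}, {"x": 0, "y": 0, "z": 0, "roll": 0, "claw": 0.5}]'

```text
time: 9.82
ee_pos: [0.4762, 0.1276, 0.0404]
tool_rot: [-90.1, 0.0, 86.7]
wrist_force: [-2.2, -4.4, 1.9]
gripper_width: 0.0142
```

Request:
step_arm --steps '[{"x": 0, "y": 0.1, "z": 0, "roll": 0, "claw": 0.5}, {"x": 0, "y": 0, "z": 0, "roll": 0, "claw": 0.5}]'

```text
time: 10.07
ee_pos: [0.4763, 0.1276, 0.0404]
tool_rot: [-90.1, 0.0, 86.7]
wrist_force: [-5.3, -4.5, 7.5]
gripper_width: 0.0139
```

It has bottomed at TCP z 0.0404, and the reaction is growing. One more small press, then I'll release and rise.

Request:
step_arm --steps '[{"x": 0, "y": 0.1, "z": 0, "roll": 0, "claw": 0.5}, {"x": 0, "y": 0, "z": 0, "roll": 0, "claw": 0.5}, {"x": 0, "y": -0.2, "z": 0, "roll": 0, "claw": 0.5}, {"x": 0, "y": 0, "z": 0, "roll": 0, "claw": 3}, {"x": 0, "y": 0, "z": 0, "roll": 0, "claw": 3}, {"x": 0, "y": 0, "z": 0, "roll": 0, "claw": 3}, {"x": 0, "y": 0, "z": 0, "roll": 0, "claw": 3}]'

```text
time: 10.95
ee_pos: [0.476, 0.128, 0.0396]
tool_rot: [-90.0, -0.0, 86.7]
wrist_force: [-0.2, -0.5, 0.4]
gripper_width: 0.0299
```

Request:
step_arm --steps '[{"x": 0, "y": -1, "z": 0, "roll": 0, "claw": 3}, {"x": 0, "y": -2, "z": 0, "roll": 0, "claw": 3}, {"x": 0, "y": -4, "z": 0, "roll": 0, "claw": 3}, {"x": 0, "y": -4, "z": 0, "roll": 0, "claw": 3}, {"x": 0, "y": -3, "z": -4, "roll": 0, "claw": 3}, {"x": 0, "y": -1, "z": -4, "roll": 0, "claw": 3}, {"x": 0, "y": 0, "z": 0, "roll": 0, "claw": 3}, {"x": 0, "y": 0, "z": 0, "roll": 0, "claw": 3}]'

```text
time: 11.95
ee_pos: [0.5551, 0.1233, 0.1894]
tool_rot: [-89.9, 0.0, 86.7]
wrist_force: [0.3, 0.3, -0.0]
gripper_width: 0.0298
```

```bash
python3 - <<'E'
from h import *
import pickle
T=pose(); s=snap('wrist','w9.png'); t=snap('scene','s9.png'); u=snap('top','t9.png'); pickle.dump((T,s,t,u),open('w9.pkl','wb'))
print(T[:3,3],arm.sense()['time'])
E
```

```text
[0.5551256  0.12325991 0.18937974] 12.1
```

View pics/w9.png

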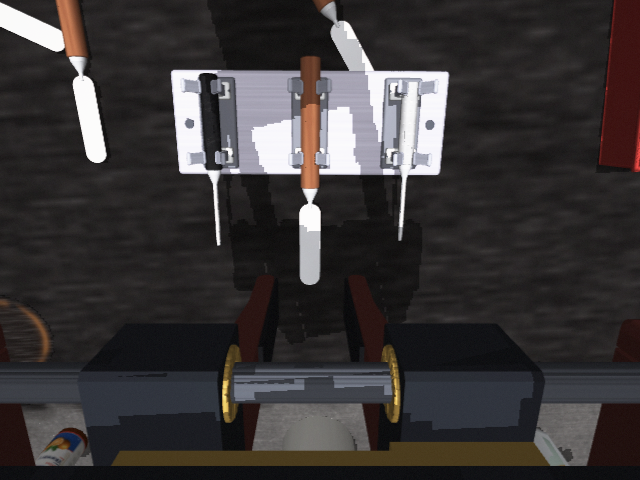

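View pics/s9.png

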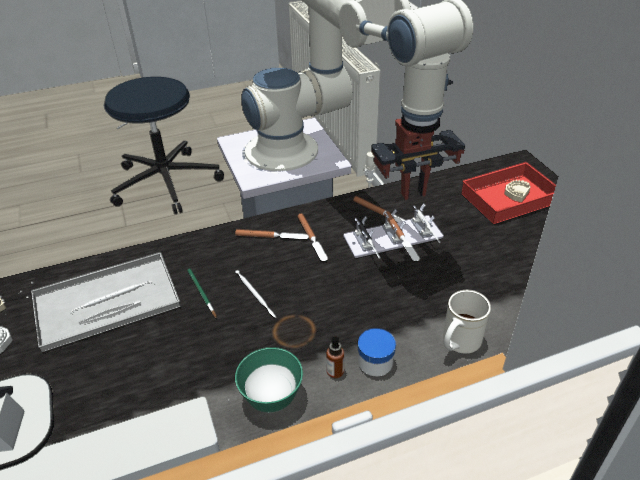

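View pics/t9.png

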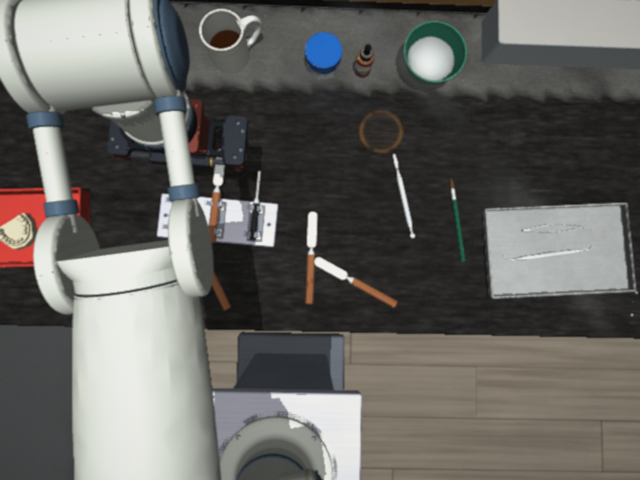

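The handle lies in the middle clips at (310,122), and the bystanders look unmoved. Last check is its height and level, from w9 plus a second view taken from another place.

Request:
step_arm --steps '[{"x": 0, "y": -4, "z": 1, "roll": 0, "claw": 3}, {"x": 0, "y": -4, "z": 1, "roll": 0, "claw": 3}, {"x": 0, "y": 0, "z": 0, "roll": 0, "claw": 3}, {"x": 0, "y": 0, "z": 0, "roll": 0, "claw": 3}]'

```text
time: 12.6
ee_pos: [0.5353, 0.1244, 0.2691]
tool_rot: [-90.0, 0.0, 86.7]
wrist_force: [0.1, -1.0, -0.3]
gripper_width: 0.0303
```

```bash
python3 - <<'E'
from h import *
import pickle
T9,s9,t9,u9=pickle.load(open('w9.pkl','rb'))
T=pose(); s=snap('wrist','w10.png')
def ends(i):
    m=cv2.inRange(cv2.cvtColor(i,cv2.COLOR_BGR2HSV),(0,85,50),(20,255,255)); m[260:]=0; m[:30]=0
    k,l,st,c=cv2.connectedComponentsWithStats(m)
    j=min((j for j in range(1,k) if st[j,4]>700),key=lambda j:abs(c[j][0]-311))
    ys,xs=np.where(l==j); r=cv2.minAreaRect(np.c_[xs,ys].astype(np.float32)); b=cv2.boxPoints(r); b=b[np.argsort(b[:,1])]
    print(c[j],st[j]); return np.array([b[:2].mean(0),b[2:].mean(0),b.mean(0)])
a,b=ends(s9['color']),ends(s['color'])
print(tri(ray(s9,a,T9),ray(s,b,T)).round(4))
p=plane(s9,a,.040,T9);print(p.round(4),np.linalg.norm(p[1]-p[0]),(p[0]+p[1])/2)
d0=pickle.load(open('d0.pkl','rb'))
for n,q,box in(('scene',t9,(180,260,280,325)),('top',u9,(380,145,475,270))):
    x0,y0,x1,y1=box; print(n,cv2.absdiff(q['color'],d0[n]['color'])[y0:y1,x0:x1].max(2).__gt__(60).sum())
E
```

```text
[309.73058568 121.42646421] [ 300   56   20  133 2305]
[310.14828614 144.17511177] [ 303   94   16  102 1342]
[[0.4289 0.1306 0.0367 0.0006]
 [0.5302 0.1247 0.0062 0.0008]
 [0.4752 0.128  0.0395 0.0007]]
[[0.4294 0.1303 0.04  ]
 [0.5252 0.1247 0.04  ]
 [0.4752 0.1276 0.04  ]] 0.0959812986700675 [0.47732213 0.12751838 0.04      ]
scene 0
top 0
```

The blade-end height (6 mm) disagrees with the butt (37 mm) and centre (39.5 mm). I suspect a mask end error in w10, so I'll look at the crop.

```bash
python3 - <<'E'
from h import *
s=cv2.imread('pics/w10.png')[70:270,230:390]; cv2.imwrite('pics/c10.png',cv2.resize(s,None,fx=3,fy=3,interpolation=cv2.INTER_CUBIC))
s=cv2.imread('pics/s9.png')[190:265,340:450]; cv2.imwrite('pics/cs9.png',cv2.resize(s,None,fx=6,fy=6,interpolation=cv2.INTER_CUBIC))
E
```

```text
(no output)
```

View pics/c10.png

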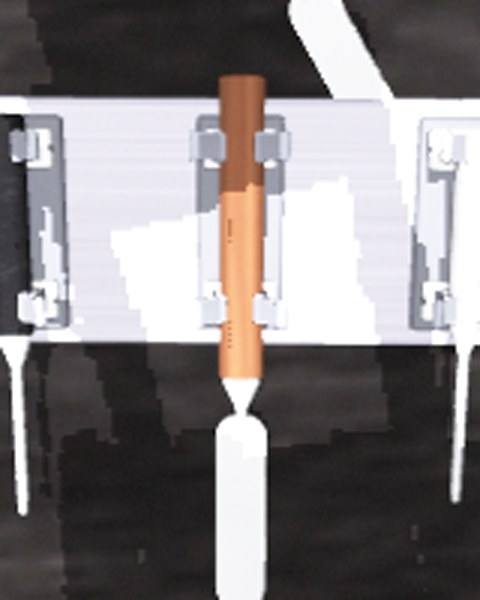

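View pics/cs9.png

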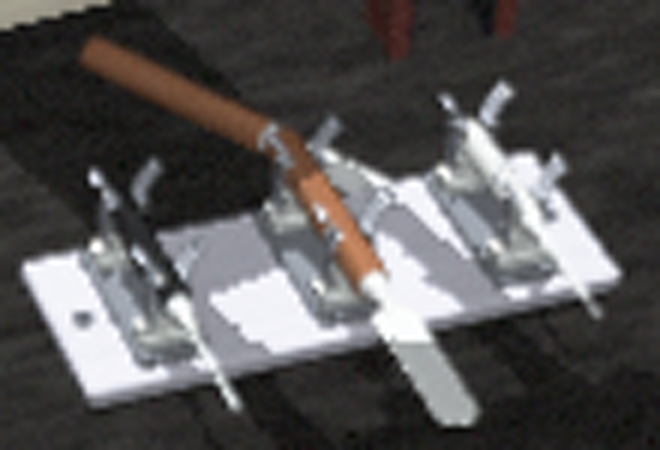

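```bash
python3 - <<'E'
from h import *
import pickle
T9,s9,t9,u9=pickle.load(open('w9.pkl','rb')); T=pose(); s=s9
a=np.array([[310.5,56.5],[309.5,189]]); b=np.array([[310.7,94.7],[310.0,196.3]])
print(T[:3,3],plane(s,b,.040,T).round(4))
# blade end in scene, w9
print('w9+scene',tri(ray(s9,a,T9),ray(t9,np.array([[340+262/6,190+150/6],[340+372/6,190+283/6]]))).round(4))
print('w10+scene',tri(ray(s,b,T),ray(t9,np.array([[0,0],[340+372/6,190+283/6]]))).round(4)[1])
# rack plate near/far edges at centre col, both
print('plate w10',plane(s,[[300,70+97/3],[300,70+344/3]],.006,T).round(4)); 
E
python3 - <<'E'
import cv2
s=cv2.imread('pics/w9.png')[50:220,250:370]; cv2.imwrite('pics/c9.png',cv2.resize(s,None,fx=4,fy=3.5*4/3.5,interpolation=cv2.INTER_CUBIC)[:600])
E
```

```text
[0.53523668 0.12437872 0.26818524] [[0.4293 0.131  0.04  ]
 [0.5251 0.1248 0.04  ]]
w9+scene [[4.270e-01 1.286e-01 3.250e-02 5.800e-03]
 [5.258e-01 1.245e-01 4.120e-02 3.000e-04]]
w10+scene [0.525  0.1248 0.0406 0.    ]
plate w10 [[0.4333 0.1197 0.006 ]
 [0.5175 0.1143 0.006 ]]
```

View pics/c9.png

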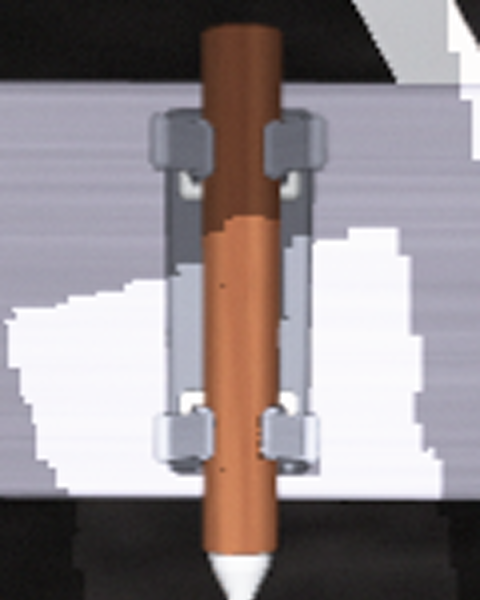

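The scene view puts the blade end at 41 mm, so the 6 mm came from a near-degenerate wrist baseline. The lips overlap the handle at both clips. I'll hand it in.

```bash
python3 -c "
from station import arm
print(arm.finish_job(), arm.sense()['time'])"
```

```text
the job is handed in; nothing more can be done
the job is handed in; nothing more can be done
```

The plaster spatula is in the empty middle pair of clips, blade pointing forward, and the job was handed in with the clock at about 12.7 s. I took the farthest of the four look-alikes, 0.50 m from the base. I pressed it straight down until it bottomed and pushed back up with about 8 N, pressed once more, then let go and moved clear.

**Position:** the last pictures show both pairs of clip lips over the handle. Its centre measured (0.477, 0.128) m against (0.4765, 0.1277) m for the clips. The heights were about 37 mm at the butt, 39.5 mm at the centre and 41 mm at the blade end. That is level to within the measuring error and matches the 39 mm home height.

**Bystanders:** the picture areas around the brush and the carver matched the starting pictures.

**Disagreeing checks:**
- One measurement of the blade end gave 6 mm. The two wrist views were almost in line there, and pairing each with the scene camera gave about 41 mm.
- Pairing the scene camera with the wrist view for the butt gave 32.5 mm, but the two rays missed each other by 6 mm, so I set it aside.

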